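# Test whether the game box lid holds its angle, then snap it shut

## Robot

A 6-joint arm with a two-finger parallel gripper is mounted at the origin on the work surface. World frame = base frame: x ahead of the robot, y to its left, z up, the work surface at z = 0. Lengths are in m, angles in rad, forces in N, time in s.
With the tool pointing down it reaches from about 0.4 to 0.925 m from the base axis. Payload 3.4 kg.
Tool frame: the origin (TCP) lies on the mounting face of the last link; the fingertips stand 173 mm ahead of it and the grasp point (between the pads) lies 155 mm ahead of it; z points along the fingers, y is the line along which they close (so a half turn about z gives the same grasp; the last joint's range is limited). The gripper opens to 85 mm and grips with 20 to 120 N. Pads are 22 mm wide; open, the fingers measure 114 mm over their backs; the gripper's body (76 mm by 85 mm) begins 54 mm behind the grasp point. The pads swing forward as they close: fully open they stand 13 mm farther back than shut.
Start: joints at [1.276, 0.307, 1.506, -0, 1.328, -0.073], TCP at [0.127, 0.561, 0.405] pointing down, gripper open.
Joint ranges: [-3.12, 3.12], [-1.05, 2.28], [0.14, 2.33], [-1.42, 4.57], [0.1, 2.73], [-2.68, 2.68]. Speed limits (rad/s): [2.57, 2.57, 3.14, 3.14, 3.14, 3.14].

## Interface

Orientations are given as a rotation vector (axis times angle).
In Python, from station import env gives the robot as it stands.
- The arm moves only by the tool step_arm, never from a script. Its argument "deltas" is a list of rows, each an object of numbers: "tx", "ty", "tz": the shift along the tool's x, y, z in m; "ax", "ay", "az": the turn, a rotation vector about the tool's x, y, z in degrees; "jaw": the finger opening in m, from 0 to 0.0854. In form: [{"tx": .., "ty": .., "tz": .., "ax": .., "ay": .., "az": .., "jaw": ..}, ...]. A call has exactly 5 rows; each row is the pose to reach, as a shift and turn from the pose commanded when the call began, along the tool's axes at that moment; what a row does not reach only later rows make up. A row lasts 1/10 s, in which the tool goes at most 50 mm and 8.59 degrees, less where a joint would pass 70% of its speed; a pose out of reach is approached as far as the arm can. A call with a gripper value outside its range is refused whole. The fingers move at their own pace and stop on an object; "force" is the grip in N (left out, the last holds). Time passes only in rows, so rows that repeat a pose let the fingers close, or fill a call up. It gives the time, the measured TCP pose, the force, the opening and the grip force at its end, in the units of the state.
- env.get_state(): the state, without advancing time (a new reading comes with each control period).
- env.get_image(name): name is "scene" or "top" or "wrist"; returns a dict with "pixels" (384x512x3 uint8, blue, green, red), "fx", "fy", "cx", "cy" (pixels), "k1" (the pictures are not rectified: a ray, as slopes to the right and down, at radius r is drawn at 1 + k1 r^2 times it, then the intrinsics apply), "xyz" and "attitude" of the camera in the world. Camera axes: x right, y down, z forward; pixel columns grow to the right and rows downward; lengths in m; the calibration is good to about 2 mm. A picture is of the moment at which its call begins. There is no depth.
- env.hand_in(): hands the job in; it is judged then, once.
The state is a dict: "time_s": time; "q": joint angles; "joint_velocities": joint speeds; "effort": joint torques, N m; "tcp_pos": TCP position; "orientation": TCP orientation; "ft_force": force on the tool from outside, world axes, zero at the start; "torque": the same for the moment, N m; "grip_width": opening from 0.0 (shut) to 1.0 (fully open); "grip_force": force on a finger pad.
Only numpy, scipy, OpenCV 4.12 (cv2) and the standard library are available. Lean on these libraries where they do the work, as an engineer would, in place of code of your own. Each camera call takes 0.05 s, during which the arm holds its last target. There are 200 camera calls.

## Task

Find out whether the hinge of the blue game box still holds: raise the lid by its front tab to about half open (45 degrees) and ease your support down from under it. If the lid stays up, let go of it completely for a second and then bring it down; if it sinks, let it settle down on a finger under the tab with nothing touching its top; either way it must not drop. Then press the front edge down with no more force than it needs until the catch snaps and the lid is fully shut, and leave the bowl, trivet and tin undisturbed.

Things in the scene. Friction and masses are not known exactly. Their poses are not given: they have to be found in the camera images.
- game_box: Blue plastic tub, 200 deep (x) x 280 wide (y) x 90 mm high, walls 4 mm, fixed on the table. Origin: centre of its underside; x points from its front (the side with the lid's pull tab, turned to the robot's right, give or take 25 degrees) to its hinge side, y along the hinge, z up. Dice, draughts and cards lie in its tray, out of the way.
- lid (a joint): Angle of the navy lid about the hinge on the box's rear top rim, rad: 0 = fully shut, snapped in; about 0.014 = lying on the catch, not snapped in, front edge 3 mm proud (the start); 0.79 = half open; 1.75 = end stop. Dry friction and slight damping: a light lid stays at half open, a heavy one sinks and falls fast if dropped; one that holds at half open may sink slowly lower down.
- lid_hinge (a point): Middle of the hinge axis, 91 mm above the table, 104 mm behind the box's centre (box x); the axis runs along the box's y.
- tab_edge (a point): Middle of the lower front edge of the lid's pull tab, 234 mm from the hinge axis: at angle a it lies 234 cos a in front of the axis and 234 sin a above it. The tab is a flat ledge 70 mm wide, 6 mm thick, at the middle of the lid's front, level with its top; it stands 25 mm out from the lid and is open from below, so that a finger fits under it.
- lid_press (a point): Point on the lid's top where the front edge is pressed to snap the catch: middle line, 41 mm behind the tab's edge, 193 mm from the hinge axis; 97 mm above the table when fully shut, 99.7 mm when lying on the catch. Snapping takes 12 to 18 N there; pushing or squeezing any part of the lid with more than 25 N is too much.
- lid_shell: The whole moving lid (rim, underside of the tab, and the top that it carries), 0.2 to 0.5 kg, which is not told. Origin on the hinge axis, axes as the box's when shut. In the air, 5 N at the tab is enough to move it up or down.
- lid_top: Top of the lid: flat navy panel 208 deep x 294 wide x 4 mm and the ribbed upper face of the tab. Origin on the hinge axis; its upper face lies 6 mm above the origin. A finger pushing the lid down touches this part, a finger under the tab does not.
- bowl: Red ceramic bowl, loose, 130 mm across and 55 mm high, standing behind the box's hinge side, bystander. Origin: centre of its underside.
- trivet: Flat hexagonal teal silicone trivet, loose, 150 mm across flats and 10 mm thick, on the table before the box's front, bystander. Origin: centre of its underside.
- dice_tin: Round tin holding dice cups, loose, 100 mm across, 102 mm high over the cups, standing behind the box's hinge side, bystander. Origin: centre of its underside.

How it is judged:
By the outcome, as a careful person would: the job done as asked, in the order asked, and still so for the second after the job is handed in, with the robot touching nothing.
It also fails if it takes over 62 s, if anything falls off the work surface, if the arm or the gripper's body presses on something with over 40 N, if the wrist force passes 120 N, or if a joint passes its speed limit or range.

## Working session

There is one attempt and no reset: what is moved stays moved. The work goes in short steps, Python scripts to look and compute and a tool call to move; the robot and the scene stay as the last step left them, time stands still between calls to the robot, and variables do not carry over. Pictures are saved under pics/ and viewed, at most 10 in all, crops included, and the job is handed in when it is done.

Besides the shell and the picture viewer there is one more tool, called as name(argument=value, ...), one argument or row to a line, values as JSON. step_arm: Moves the arm, as the interface text tells. Its arguments: {"type":"object","properties":{"deltas":{"type":"array","items":{"type":"object","properties":{"tx":{"type":"number"},"ty":{"type":"number"},"tz":{"type":"number"},"ax":{"type":"number"},"ay":{"type":"number"},"az":{"type":"number"},"jaw":{"type":"number"}}}},"force":{"type":"number"}},"required":["deltas"]}

```bash
ls; mkdir -p pics; cat > h.py <<'E'
import numpy as np, cv2
from scipy.spatial.transform import Rotation as R
from station import env
def rot(a):
    a=np.array(a,float)
    return a if a.shape==(3,3) else R.from_rotvec(a).as_matrix()
def ray(im,u,v):
    K=np.array([[im['fx'],0,im['cx']],[0,im['fy'],im['cy']],[0,0,1]])
    # drawn = s*(1+k1 r^2), r undistorted radius
    p=cv2.undistortPoints(np.array([[[u,v]]],float),K,np.array([im['k1'],0,0,0.]))[0,0]
    d=rot(im['attitude'])@np.array([p[0],p[1],1.])
    return np.array(im['xyz'],float),d/np.linalg.norm(d)
def plane(im,u,v,z):
    o,d=ray(im,u,v); return o+d*(z-o[2])/d[2]
E
python3 - <<'E'
from h import *
for n in("top","scene"):
    im=env.get_image(n); cv2.imwrite(f"pics/{n}0.png",im['pixels']); print(n,im['xyz'],im['attitude'],im['fx'],im['k1'])
    np.save(f"pics/{n}0.npy",im,allow_pickle=True)
print(env.get_state())
E
```

```text
pics
top [0.44568611 0.06731176 1.29276886] [-2.1497284   2.19977    -0.13383597] 491.2245124329167 -0.07994060417695593
scene [ 1.01446475 -0.6257137   0.67106008] [-2.12608518 -0.64883134  0.30098594] 456.8386522934483 -0.05656755634153835
{'time_s': 0.1, 'q': array([ 1.27549390e+00,  3.07526599e-01,  1.50754962e+00,  4.00742255e-06,
        1.32841114e+00, -7.34820976e-02]), 'joint_velocities': array([ 0.00026847, -0.00139718, -0.00170029, -0.00173096, -0.00095837,
       -0.00258883]), 'effort': array([-5.90121945e-04, -4.58534431e+01, -2.52609551e+01, -2.24107521e-04,
        5.84752561e-03,  1.34458196e-05]), 'tcp_pos': array([0.12642734, 0.56061589, 0.40385399]), 'orientation': array([-3.47683123e-01, -3.12193941e+00,  2.92429856e-03]), 'ft_force': array([0.29840056, 0.41200485, 0.51712145]), 'torque': array([0.02565993, 0.01357873, 0.0188015 ]), 'grip_force': 0.0, 'grip_width': 1.0041082476581074}
```

View pics/top0.png

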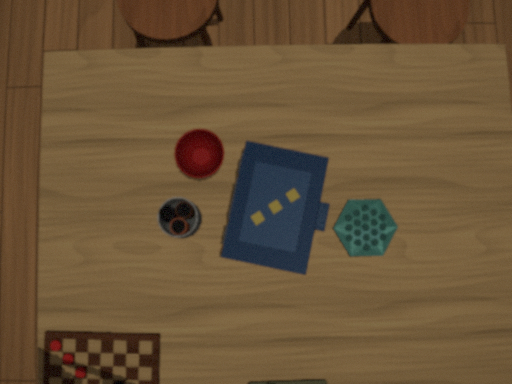

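View pics/scene0.png

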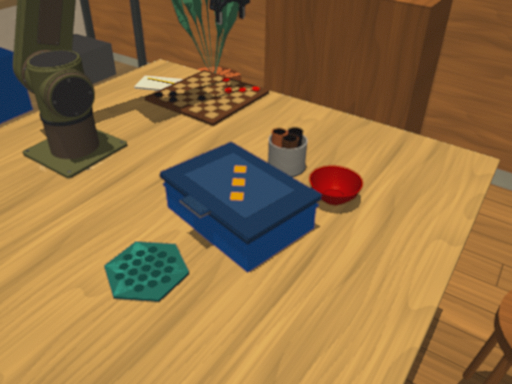

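The top view shows the lid's corners at about (247,142), (327,157), (306,273) and (222,257). The tab is at (322,217), the trivet at (365,228), the bowl at (199,154) and the tin at (179,217). The scene view confirms the tab faces the trivet.

```bash
python3 - <<'E'
from h import *
im=np.load("pics/top0.npy",allow_pickle=True).item()
hsv=cv2.cvtColor(im['pixels'],cv2.COLOR_BGR2HSV)
m=cv2.inRange(hsv,(100,90,30),(125,255,255)); m[:, 340:]=0; m[:120]=0;m[290:]=0;m[:,:210]=0
c=max(cv2.findContours(m,0,2)[0],key=cv2.contourArea)
P=np.array([plane(im,*p[0].astype(float),.101)[:2] for p in c])
ap=cv2.approxPolyDP(c,3,True)[:,0]
for p in ap: print(p,plane(im,*p.astype(float),.101).round(4))
# open away tab
m2=cv2.morphologyEx(m,cv2.MORPH_CLOSE,np.ones((9,9)));m2=cv2.morphologyEx(m2,cv2.MORPH_OPEN,np.ones((45,45)))
for (u,v),n,z in(((365,228),'trivet',.01),((199,154),'bowl',.05),((179,217),'tin',.1)): print(n,plane(im,u,v,z).round(3))
for p,n in(((322,204),'tab'),((328,204),''),((318,229),''),((324,230),'')): print(n,plane(im,*p,.101).round(4))
cr=cv2.resize(im['pixels'][130:290,210:410],None,fx=4,fy=4,interpolation=cv2.INTER_CUBIC);cv2.imwrite("pics/c.png",cv2.convertScaleAbs(cr,alpha=1.8)) 
E
```

```text
[247 143] [0.7018 0.0861 0.101 ]
[222 254] [0.4311 0.1518 0.101 ]
[303 272] [ 0.3833 -0.0423  0.101 ]
[315 227] [ 0.4909 -0.0749  0.101 ]
[322 229] [ 0.4856 -0.0918  0.101 ]
[327 208] [ 0.5365 -0.1058  0.101 ]
[318 202] [ 0.5517 -0.0843  0.101 ]
[326 159] [ 0.6578 -0.1079  0.101 ]
trivet [ 0.488 -0.217  0.01 ]
bowl [0.687 0.211 0.05 ]
tin [0.523 0.255 0.1  ]
tab [ 0.5466 -0.0939  0.101 ]
 [ 0.5462 -0.1086  0.101 ]
 [ 0.4859 -0.082   0.101 ]
 [ 0.4831 -0.0966  0.101 ]
```

View pics/c.png

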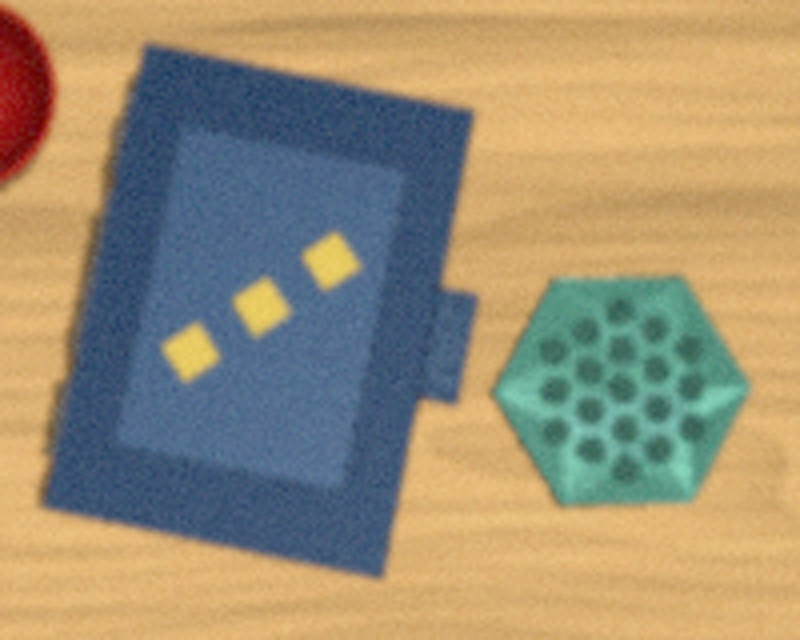

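The crop gives the lid's corners as (148,45), (472,110), (382,577) and (43,505). The tab's outer edge runs from (477,296) to (457,403).

```bash
python3 - <<'E'
from h import *
im=np.load("pics/top0.npy",allow_pickle=True).item()
w=lambda u,v,z:plane(im,(u+.5)/4+210-.5,(v+.5)/4+130-.5,z)
A,B=w(148,45,.098),w(472,110,.1); C,D=w(382,577,.1),w(43,505,.098); T1,T2=w(477,296,.1),w(457,403,.1); 
for n,a,b in(("AB 208",A,B),("BC 294",B,C),("CD",C,D),("DA",D,A),("T 70",T1,T2)):
    d=(b-a)[:2]; print(n,np.linalg.norm(d).round(4),np.degrees(np.arctan2(d[1],d[0])).round(1))
cen=(A+B+C+D)/4; tm=(T1+T2)/2; print(cen,tm)
az=np.arctan2(*((A+D-B-C)[:2][::-1]));print(np.degrees(az))
az2=np.arctan2(*((A+B-C-D)[:2][::-1]));print(np.degrees(az2))
E
```

```text
AB 208 0.2044 -102.8
BC 294 0.2913 167.1
CD 0.209 76.7
DA 0.2895 -13.8
T 70 0.0666 167.3
[0.54391312 0.02082715 0.099     ] [ 0.51470201 -0.10366421  0.1       ]
76.94932581267051
-13.332397306073574
```

step_arm(
  deltas=[
    {"ty":-0.03,"tx":-0.04},
    {"ty":-0.06,"tx":-0.08},
    {"ty":-0.09,"tx":-0.12},
    {"ty":-0.12,"tx":-0.16},
    {"ty":-0.15,"tx":-0.2},
  ],
)

```text
$.deltas[0]: bad value
```

step_arm(
  deltas=[
    {"tx":-0.04,"ty":-0.025,"tz":0,"ax":0,"ay":0,"az":0,"jaw":0.085},
    {"tx":-0.08,"ty":-0.05,"tz":0,"ax":0,"ay":0,"az":0,"jaw":0.085},
    {"tx":-0.12,"ty":-0.075,"tz":0,"ax":0,"ay":0,"az":0,"jaw":0.085},
    {"tx":-0.16,"ty":-0.1,"tz":0,"ax":0,"ay":0,"az":0,"jaw":0.085},
    {"tx":-0.2,"ty":-0.125,"tz":0,"ax":0,"ay":0,"az":0,"jaw":0.085},
  ],
)

```text
time_s: 0.6
tcp_pos: [0.2949, 0.3934, 0.4044]
orientation: [-0.347, -3.122, 0.001]
ft_force: [0.3, 0.0, 1.0]
grip_width: 0.995
grip_force: 0.0
```

step_arm(
  deltas=[
    {"tx":-0.04,"ty":-0.025,"tz":0,"ax":0,"ay":0,"az":0,"jaw":0.085},
    {"tx":-0.08,"ty":-0.05,"tz":0,"ax":0,"ay":0,"az":0,"jaw":0.085},
    {"tx":-0.12,"ty":-0.075,"tz":0,"ax":0,"ay":0,"az":0,"jaw":0.085},
    {"tx":-0.16,"ty":-0.1,"tz":0,"ax":0,"ay":0,"az":0,"jaw":0.085},
    {"tx":-0.2,"ty":-0.125,"tz":0,"ax":0,"ay":0,"az":0,"jaw":0.085},
  ],
)

```text
time_s: 1.1
tcp_pos: [0.4626, 0.2273, 0.4045]
orientation: [-0.348, -3.122, 0.0]
ft_force: [0.5, 0.9, -0.5]
grip_width: 0.993
grip_force: 0.0
```

step_arm(
  deltas=[
    {"tx":-0.025,"ty":-0.04,"tz":0,"ax":0,"ay":0,"az":0,"jaw":0.085},
    {"tx":-0.05,"ty":-0.08,"tz":0,"ax":0,"ay":0,"az":0,"jaw":0.085},
    {"tx":-0.075,"ty":-0.12,"tz":0,"ax":0,"ay":0,"az":0,"jaw":0.085},
    {"tx":-0.1,"ty":-0.16,"tz":0,"ax":0,"ay":0,"az":0,"jaw":0.085},
    {"tx":-0.124,"ty":-0.2,"tz":0,"ax":0,"ay":0,"az":0,"jaw":0.085},
  ],
)

```text
time_s: 1.6
tcp_pos: [0.5389, 0.0047, 0.4043]
orientation: [-0.348, -3.122, -0.0]
ft_force: [0.7, 0.1, 0.0]
grip_width: 0.997
grip_force: 0.0
```

step_arm(
  deltas=[
    {"tx":0,"ty":-0.045,"tz":0,"ax":0,"ay":0,"az":0,"jaw":0.085},
    {"tx":0,"ty":-0.09,"tz":0,"ax":0,"ay":0,"az":0,"jaw":0.085},
    {"tx":0,"ty":-0.135,"tz":0,"ax":0,"ay":0,"az":0,"jaw":0.085},
    {"tx":0,"ty":-0.18,"tz":0,"ax":0,"ay":0,"az":0,"jaw":0.085},
    {"tx":0,"ty":-0.225,"tz":0,"ax":0,"ay":0,"az":0,"jaw":0.085},
  ],
)

```text
time_s: 2.1
tcp_pos: [0.4883, -0.2144, 0.4043]
orientation: [-0.348, -3.122, -0.001]
ft_force: [0.4, -0.4, 0.2]
grip_width: 0.997
grip_force: 0.0
```

step_arm(
  deltas=[
    {"tx":0,"ty":-0.03,"tz":0,"ax":-8,"ay":0,"az":0,"jaw":0.085},
    {"tx":0,"ty":-0.06,"tz":0,"ax":-16,"ay":0,"az":0,"jaw":0.085},
    {"tx":0,"ty":-0.09,"tz":0,"ax":-24,"ay":0,"az":0,"jaw":0.085},
    {"tx":0,"ty":-0.12,"tz":0,"ax":-32,"ay":0,"az":0,"jaw":0.085},
    {"tx":0,"ty":-0.15,"tz":0,"ax":-40,"ay":0,"az":0,"jaw":0.085},
  ],
)

```text
time_s: 2.6
tcp_pos: [0.4556, -0.3606, 0.4048]
orientation: [0.319, 2.861, 1.05]
ft_force: [-0.2, 0.2, -0.0]
grip_width: 0.994
grip_force: 0.0
```

```bash
cat >> h.py <<'E'
AZ=np.radians(77.0); b=np.array([np.cos(AZ),np.sin(AZ)]); l=np.array([-b[1],b[0]]); TAB=np.array([.5147,-.1037])
def rep():
    s=env.get_state(); M=rot(s['orientation']); p=s['tcp_pos']; tip=p+.173*M[:,2]
    f=lambda q:[round(float(x)*1000,1) for x in ((q[:2]-TAB)@b,(q[:2]-TAB)@l,q[2])]
    print('t',round(s['time_s'],2),'q',s['q'].round(2),'tcp(b,l,z)',f(p),'tip',f(tip),'pitch',round(float(np.degrees(np.arcsin(M[2,2]))),1),'yaw',round(float(np.degrees(np.arctan2(M[1,2],M[0,2]))),1),'y',M[:,1].round(3),'F',s['ft_force'].round(1))
    return s
E
python3 -c "from h import *; rep()"
```

```text
t 2.6 q [-0.91  0.44  1.41  0.53  1.75 -2.29] tcp(b,l,z) [-263.6, -0.2, 404.8] tip [-151.7, 0.2, 272.9] pitch -49.7 yaw 77.2 y [0.167 0.744 0.647] F [-0.2  0.2 -0. ]
```

step_arm(
  deltas=[
    {"tx":0,"ty":0,"tz":0,"ax":0,"ay":0,"az":8.5,"jaw":0.085},
    {"tx":0,"ty":0,"tz":0,"ax":0,"ay":0,"az":17,"jaw":0.085},
    {"tx":0,"ty":0,"tz":0,"ax":0,"ay":0,"az":25.5,"jaw":0.085},
    {"tx":0,"ty":0,"tz":0,"ax":0,"ay":0,"az":34,"jaw":0.085},
    {"tx":0,"ty":0,"tz":0,"ax":0,"ay":0,"az":42.5,"jaw":0.085},
  ],
)

```text
time_s: 3.1
tcp_pos: [0.4561, -0.3593, 0.4041]
orientation: [-1.303, -2.472, -0.983]
ft_force: [0.4, 0.3, -0.3]
grip_width: 0.995
grip_force: 0.0
```

step_arm(
  deltas=[
    {"tx":0,"ty":0,"tz":0,"ax":0,"ay":0,"az":8.5,"jaw":0.085},
    {"tx":0,"ty":0,"tz":0,"ax":0,"ay":0,"az":17,"jaw":0.085},
    {"tx":0,"ty":0,"tz":0,"ax":0,"ay":0,"az":25.5,"jaw":0.085},
    {"tx":0,"ty":0,"tz":0,"ax":0,"ay":0,"az":34,"jaw":0.085},
    {"tx":0,"ty":0,"tz":0,"ax":0,"ay":0,"az":42.5,"jaw":0.085},
  ],
)

```text
time_s: 3.6
tcp_pos: [0.4561, -0.3591, 0.4042]
orientation: [-1.98, -1.719, -0.769]
ft_force: [-0.6, 0.1, -0.0]
grip_width: 0.993
grip_force: 0.0
```

step_arm(
  deltas=[
    {"tx":0,"ty":0,"tz":0,"ax":0,"ay":0,"az":8.5,"jaw":0.085},
    {"tx":0,"ty":0,"tz":0,"ax":0,"ay":0,"az":17,"jaw":0.085},
    {"tx":0,"ty":0,"tz":0,"ax":0,"ay":0,"az":25.5,"jaw":0.085},
    {"tx":0,"ty":0,"tz":0,"ax":0,"ay":0,"az":34,"jaw":0.085},
    {"tx":0,"ty":0,"tz":0,"ax":0,"ay":0,"az":42.5,"jaw":0.085},
  ],
)

```text
time_s: 4.1
tcp_pos: [0.4561, -0.3591, 0.4042]
orientation: [-2.361, -0.846, -0.489]
ft_force: [0.5, -0.5, 0.6]
grip_width: 0.993
grip_force: 0.0
```

step_arm(
  deltas=[
    {"tx":0,"ty":0,"tz":0,"ax":0,"ay":0,"az":8.5,"jaw":0.085},
    {"tx":0,"ty":0,"tz":0,"ax":0,"ay":0,"az":17,"jaw":0.085},
    {"tx":0,"ty":0,"tz":0,"ax":0,"ay":0,"az":25.5,"jaw":0.085},
    {"tx":0,"ty":0,"tz":0,"ax":0,"ay":0,"az":34,"jaw":0.085},
    {"tx":0,"ty":0,"tz":0,"ax":0,"ay":0,"az":42.5,"jaw":0.085},
  ],
)

```text
time_s: 4.6
tcp_pos: [0.4561, -0.3591, 0.4042]
orientation: [-2.45, 0.066, -0.172]
ft_force: [0.2, -0.2, -0.5]
grip_width: 1.0
grip_force: 0.0
```

step_arm(
  deltas=[
    {"tx":0,"ty":0,"tz":0,"ax":0,"ay":0,"az":5,"jaw":0.05},
    {"tx":0,"ty":0,"tz":0,"ax":0,"ay":0,"az":10,"jaw":0.05},
    {"tx":0,"ty":0,"tz":0,"ax":0,"ay":0,"az":10,"jaw":0.05},
    {"tx":0,"ty":0,"tz":0,"ax":0,"ay":0,"az":10,"jaw":0.05},
    {"tx":0,"ty":0,"tz":0,"ax":0,"ay":0,"az":10,"jaw":0.05},
  ],
)

```text
time_s: 5.1
tcp_pos: [0.4562, -0.3591, 0.4045]
orientation: [-2.431, 0.269, -0.099]
ft_force: [-0.3, 0.4, -0.1]
grip_width: 0.583
grip_force: 0.0
```

```bash
python3 -c "
from h import *
rep()
im=env.get_image('wrist'); cv2.imwrite('pics/w1.png',im['pixels'])"
```

```text
t 5.1 q [-0.91  0.44  1.42  0.53  1.75  0.85] tcp(b,l,z) [-262.0, -0.4, 404.5] tip [-150.8, 0.2, 272.0] pitch -50.0 yaw 77.3 y [-0.167 -0.747 -0.643] F [-0.3  0.4 -0.1]
```

View pics/w1.png

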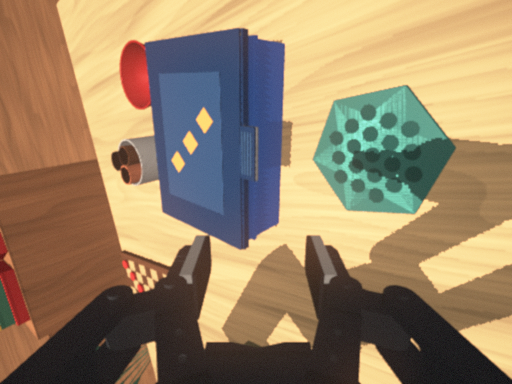

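The wrist view shows the tab front at about x=257, y=127 to 180, and the way to it is clear.

```bash
cat >> h.py <<'E'
def goal(a,p,g,c,d=15,reach=167,zoff=0,boff=0):
    """a lid deg, p pitch-down deg, g gap mm, c clearance below tab mm -> tcp (b,z) mm"""
    a,p=np.radians(a),np.radians(p); E=np.array([234-234*np.cos(a)+boff,91+zoff+234*np.sin(a)])
    uin=np.array([np.cos(a),-np.sin(a)]); n=np.array([-np.sin(a),-np.cos(a)]); r=p-a
    L=E+d*uin+n*(max(d*np.tan(r),-0.)+c)
    tip=L+g/2*np.array([np.sin(p),np.cos(p)])
    return tip-reach*np.array([np.cos(p),-np.sin(p)])
def deltas(rows,g):
    """rows (a,p,c,d) -> tool deltas from measured pose"""
    s=rep(); M=rot(s['orientation'])
    for a,p,c,d in rows:
        q=goal(a,p,g,c,d); w=np.array([*(TAB+b*q[0]/1e3),q[1]/1e3]); pr=np.radians(p)
        z=np.array([*(b*np.cos(pr)),-np.sin(pr)]); y=np.array([*(-b*np.sin(pr)),-np.cos(pr)]); N=np.c_[np.cross(y,z),y,z]
        t=M.T@(w-s['tcp_pos']); rv=np.degrees(R.from_matrix(M.T@N).as_rotvec()); print((a,p,c,d),q.round(0),'t',t.round(4),'r',rv.round(1))
E
python3 - <<'E'
from h import *
im=env.get_image('wrist')
for u,v in((257,127),(257,180)):
    q=plane(im,u,v,.1); print(((q[:2]-TAB)@b*1e3).round(1),((q[:2]-TAB)@l*1e3).round(1))
g=env.get_state()['grip_width']*85.4;print(g)
deltas([(0.8,30,10,-60),(0.8,30,10,-30),(.8,30,10,15)],50)
E
```

```text
-5.1 -35.9
-5.5 31.5
50.10302514427828
t 5.2 q [-0.91  0.44  1.41  0.53  1.75  0.85] tcp(b,l,z) [-262.1, -0.5, 404.6] tip [-150.9, 0.1, 272.1] pitch -50.0 yaw 77.3 y [-0.168 -0.747 -0.643] F [-0.7 -0.3 -0.9]
(0.8, 30, 10, -60) [-192.  190.] t [-1.000e-04  8.430e-02  2.091e-01] r [20.   0.2  0.2]
(0.8, 30, 10, -30) [-162.  190.] t [0.     0.0616 0.2287] r [20.   0.2  0.2]
(0.8, 30, 10, 15) [-117.  181.] t [0.0003 0.033  0.2645] r [20.   0.2  0.2]
```

step_arm(
  deltas=[
    {"tx":0,"ty":0.012,"tz":0.046,"ax":4,"ay":0,"az":0,"jaw":0.05},
    {"tx":0,"ty":0.024,"tz":0.092,"ax":8,"ay":0,"az":0,"jaw":0.05},
    {"tx":0,"ty":0.037,"tz":0.138,"ax":12,"ay":0,"az":0,"jaw":0.05},
    {"tx":0,"ty":0.05,"tz":0.184,"ax":16,"ay":0,"az":0,"jaw":0.05},
    {"tx":0,"ty":0.062,"tz":0.228,"ax":20,"ay":0,"az":0,"jaw":0.05},
  ],
)

```text
time_s: 5.7
tcp_pos: [0.4782, -0.262, 0.1889]
orientation: [-2.083, 0.231, -0.136]
ft_force: [0.1, 0.1, -0.8]
grip_width: 0.587
grip_force: 0.0
```

```bash
python3 - <<'E'
from h import *
deltas([(.8,30,8,0),(.8,30,8,15)],50)
a=env.get_image('wrist'); s=env.get_image('scene')
np.save('pics/w2.npy',a,allow_pickle=True)
cv2.imwrite('pics/m2.png',np.hstack([a['pixels'][:, :400],cv2.resize(s['pixels'][120:312,20:220],(400,384))]))
E
```

```text
t 5.7 q [-0.84  0.72  1.72  0.79  1.51  0.55] tcp(b,l,z) [-162.4, -0.0, 188.9] tip [-12.5, 0.6, 102.6] pitch -29.9 yaw 77.2 y [-0.109 -0.487 -0.867] F [ 0.1  0.1 -0.8]
(0.8, 30, 8, 0) [-132.  191.] t [ 0.0001 -0.0172  0.0249] r [-0.1  0.2  0.2]
(0.8, 30, 8, 15) [-117.  183.] t [ 0.0002 -0.0172  0.0421] r [-0.1  0.2  0.2]
```

View pics/m2.png

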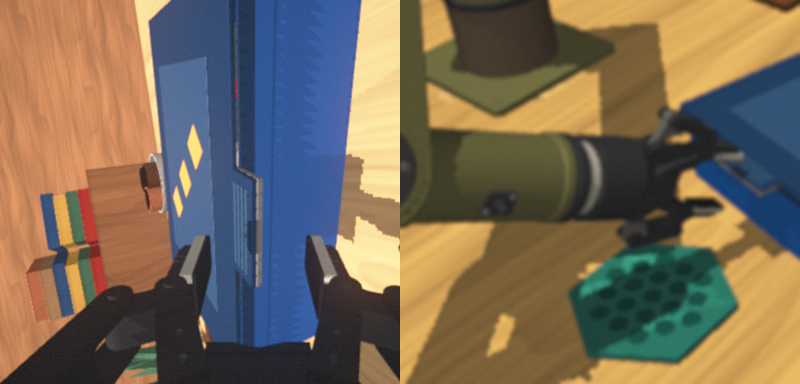

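The wrist view (left half) shows the tab edge from (260,175) to (258,285), between the upper finger tip (205,240) and the lower one (320,240). I'll insert now.

step_arm(
  deltas=[
    {"tx":0,"ty":-0.005,"tz":0.01,"ax":0,"ay":0,"az":0,"jaw":0.05},
    {"tx":0,"ty":-0.01,"tz":0.02,"ax":0,"ay":0,"az":0,"jaw":0.05},
    {"tx":0,"ty":-0.017,"tz":0.03,"ax":0,"ay":0,"az":0,"jaw":0.05},
    {"tx":0,"ty":-0.017,"tz":0.042,"ax":0,"ay":0,"az":0,"jaw":0.05},
    {"tx":0,"ty":-0.017,"tz":0.042,"ax":0,"ay":0,"az":0,"jaw":0.05},
  ],
)

```text
time_s: 6.3
tcp_pos: [0.4879, -0.2171, 0.185]
orientation: [-2.086, 0.229, -0.134]
ft_force: [0.3, 0.2, 0.6]
grip_width: 0.587
grip_force: 0.0
```

```bash
python3 - <<'E'
from h import *
a=np.load('pics/w2.npy',allow_pickle=True).item()
for u,v,z in((260,177,.1),(258,285,.1),(240,170,.1)):
    q=plane(a,u,v,z); print(((q[:2]-TAB)@b*1e3).round(1),((q[:2]-TAB)@l*1e3).round(1))
deltas([(.8,30,0,15),(3,31,0,15),(6,32,0,15),(10,34,0,15),(15,36,0,15),(20,38,0,15),(25,40,0,15),(30,43,0,15),(35,46,0,15),(40,49,0,15),(45,52,0,15)],50)
a=env.get_image('wrist'); s=env.get_image('scene')
cv2.imwrite('pics/m3.png',np.hstack([a['pixels'][:, :400],cv2.resize(s['pixels'][120:312,20:220],(400,384))]))
E
```

```text
-10.0 -39.5
-8.5 26.7
12.6 -37.7
t 6.3 q [-0.78  0.71  1.77  0.83  1.45  0.55] tcp(b,l,z) [-116.5, 0.6, 185.0] tip [33.2, 1.6, 98.4] pitch -30.1 yaw 77.4 y [-0.108 -0.489 -0.865] F [0.3 0.2 0.6]
(0.8, 30, 0, 15) [-117.  191.] t [ 0.0006 -0.0047 -0.0035] r [0.1 0.3 0.3]
(3, 31, 0, 15) [-115.  202.] t [ 0.0007 -0.0152 -0.0075] r [-0.9  0.3  0.3]
(6, 32, 0, 15) [-113.  216.] t [ 0.0007 -0.0289 -0.0126] r [-1.9  0.3  0.3]
(10, 34, 0, 15) [-107.  237.] t [ 0.0008 -0.0492 -0.0179] r [-3.9  0.3  0.3]
(15, 36, 0, 15) [-99. 261.] t [ 0.0009 -0.0739 -0.023 ] r [-5.9  0.3  0.3]
(20, 38, 0, 15) [-90. 284.] t [ 0.001  -0.099  -0.0263] r [-7.9  0.3  0.3]
(25, 40, 0, 15) [-78. 306.] t [ 0.0011 -0.1243 -0.0275] r [-9.9  0.3  0.3]
(30, 43, 0, 15) [-62. 330.] t [ 0.0012 -0.1523 -0.0257] r [-12.9   0.3   0.3]
(35, 46, 0, 15) [-45. 352.] t [ 0.0014 -0.18   -0.0217] r [-15.9   0.3   0.3]
(40, 49, 0, 15) [-26. 372.] t [ 0.0015 -0.2075 -0.0155] r [-18.9   0.3   0.3]
(45, 52, 0, 15) [ -5. 392.] t [ 0.0017 -0.2345 -0.0072] r [-21.9   0.3   0.3]
```

View pics/m3.png

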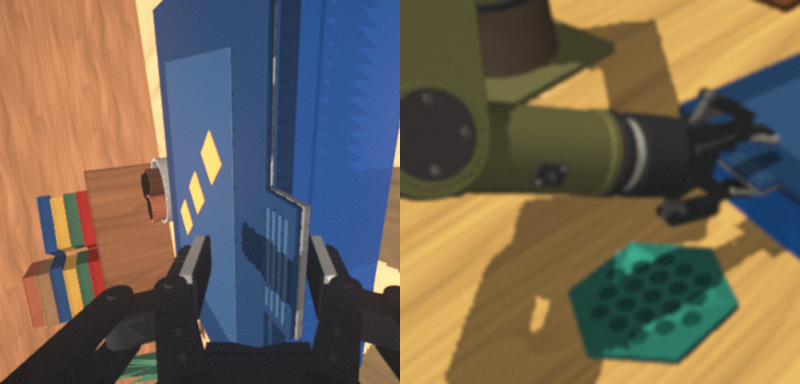

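The tab's edge runs from (305,205) to (300,335), with the lower finger just below and beside it at (318,240). I'll start lifting gently.

step_arm(
  deltas=[
    {"tx":0,"ty":-0.005,"tz":-0.0035,"ax":0,"ay":0,"az":0,"jaw":0.05},
    {"tx":0,"ty":-0.01,"tz":-0.0055,"ax":-0.5,"ay":0,"az":0,"jaw":0.05},
    {"tx":0,"ty":-0.016,"tz":-0.008,"ax":-1,"ay":0,"az":0,"jaw":0.05},
    {"tx":0,"ty":-0.022,"tz":-0.01,"ax":-1.5,"ay":0,"az":0,"jaw":0.05},
    {"tx":0,"ty":-0.029,"tz":-0.0125,"ax":-2,"ay":0,"az":0,"jaw":0.05},
  ],
)

```text
time_s: 6.9
tcp_pos: [0.4887, -0.2155, 0.2157]
orientation: [-2.121, 0.236, -0.131]
ft_force: [-0.3, -2.7, -3.1]
grip_width: 0.586
grip_force: 1.7
```

```bash
python3 - <<'E'
from h import *
deltas([(10,34,0,15),(15,36,0,15),(20,38,0,15),(25,40,0,15),(30,43,0,15)],50)
a=env.get_image('wrist'); s=env.get_image('scene')
cv2.imwrite('pics/m4.png',np.hstack([a['pixels'][:, :400],cv2.resize(s['pixels'][100:292,60:260],(400,384))]))
E
```

```text
t 6.9 q [-0.77  0.65  1.76  0.81  1.47  0.61] tcp(b,l,z) [-114.8, 0.2, 215.7] tip [31.7, 0.9, 123.7] pitch -32.1 yaw 77.3 y [-0.117 -0.518 -0.847] F [-0.3 -2.7 -3.1]
(10, 34, 0, 15) [-107.  237.] t [ 0.0002 -0.0217 -0.0047] r [-1.9  0.2  0.2]
(15, 36, 0, 15) [-99. 261.] t [ 0.0003 -0.0461 -0.0108] r [-3.9  0.2  0.2]
(20, 38, 0, 15) [-90. 284.] t [ 0.0003 -0.0711 -0.0149] r [-5.9  0.2  0.2]
(25, 40, 0, 15) [-78. 306.] t [ 0.0004 -0.0964 -0.0171] r [-7.9  0.2  0.2]
(30, 43, 0, 15) [-62. 330.] t [ 0.0005 -0.1244 -0.0163] r [-10.9   0.2   0.2]
```

View pics/m4.png

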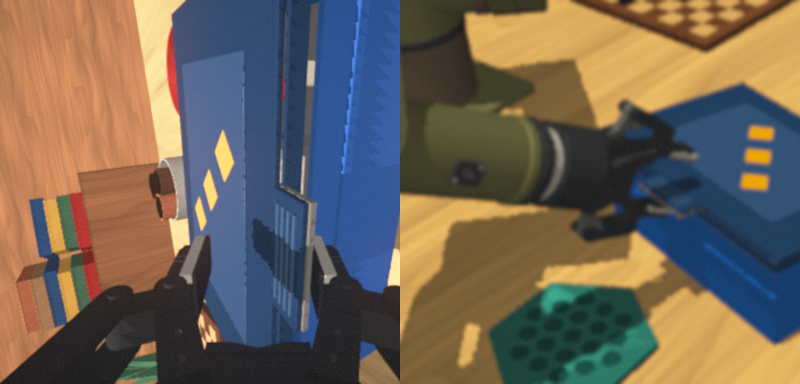

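The lid is rising on the lower finger, with its edge open at (290,100) and the upper finger well clear. I'll continue.

step_arm(
  deltas=[
    {"tx":0,"ty":-0.011,"tz":-0.0025,"ax":-1,"ay":0,"az":0,"jaw":0.05},
    {"tx":0,"ty":-0.022,"tz":-0.005,"ax":-2,"ay":0,"az":0,"jaw":0.05},
    {"tx":0,"ty":-0.034,"tz":-0.008,"ax":-3,"ay":0,"az":0,"jaw":0.05},
    {"tx":0,"ty":-0.046,"tz":-0.011,"ax":-4,"ay":0,"az":0,"jaw":0.05},
    {"tx":0,"ty":-0.058,"tz":-0.013,"ax":-5,"ay":0,"az":0,"jaw":0.05},
  ],
)

```text
time_s: 7.5
tcp_pos: [0.4932, -0.1962, 0.2723]
orientation: [-2.208, 0.246, -0.124]
ft_force: [0.2, -5.1, -2.2]
grip_width: 0.584
grip_force: 2.2
```

```bash
python3 - <<'E'
from h import *
deltas([(20,38,0,15),(25,40,0,15),(30,43,0,15),(35,46,0,15),(40,49,0,15),(46,52,0,15)],50)
E
```

```text
t 7.5 q [-0.73  0.54  1.75  0.78  1.47  0.73] tcp(b,l,z) [-94.9, 0.2, 272.3] tip [43.0, 0.7, 167.9] pitch -37.1 yaw 77.2 y [-0.133 -0.589 -0.797] F [ 0.2 -5.1 -2.2]
(20, 38, 0, 15) [-90. 284.] t [ 0.0002 -0.0123 -0.0027] r [-0.9  0.2  0.2]
(25, 40, 0, 15) [-78. 306.] t [ 0.0003 -0.0374 -0.0071] r [-2.9  0.2  0.2]
(30, 43, 0, 15) [-62. 330.] t [ 0.0004 -0.0653 -0.0087] r [-5.9  0.2  0.2]
(35, 46, 0, 15) [-45. 352.] t [ 0.0005 -0.0934 -0.0082] r [-8.9  0.2  0.2]
(40, 49, 0, 15) [-26. 372.] t [ 0.0006 -0.1214 -0.0054] r [-11.9   0.1   0.2]
(46, 52, 0, 15) [ -2. 394.] t [ 7.000e-04 -1.532e-01  1.000e-04] r [-14.9   0.1   0.2]
```

step_arm(
  deltas=[
    {"tx":0,"ty":-0.012,"tz":-0.006,"ax":-1,"ay":0,"az":0,"jaw":0.05},
    {"tx":0,"ty":-0.025,"tz":-0.01,"ax":-2,"ay":0,"az":0,"jaw":0.05},
    {"tx":0,"ty":-0.038,"tz":-0.0125,"ax":-3,"ay":0,"az":0,"jaw":0.05},
    {"tx":0,"ty":-0.052,"tz":-0.0135,"ax":-4.5,"ay":0,"az":0,"jaw":0.05},
    {"tx":0,"ty":-0.065,"tz":-0.014,"ax":-6,"ay":0,"az":0,"jaw":0.05},
  ],
)

```text
time_s: 8.0
tcp_pos: [0.4989, -0.1677, 0.3326]
orientation: [-2.311, 0.257, -0.111]
ft_force: [0.3, -0.5, -4.2]
grip_width: 0.588
grip_force: 1.3
```

```bash
python3 - <<'E'
from h import *
deltas([(30,43,0,10),(35,46,0,10),(40,49,0,10),(46,52,0,10)],50)
E
```

```text
t 8.0 q [-0.66  0.42  1.71  0.73  1.47  0.88] tcp(b,l,z) [-65.9, 1.0, 332.6] tip [60.5, 1.8, 214.5] pitch -43.1 yaw 77.4 y [-0.15  -0.666 -0.731] F [ 0.3 -0.5 -4.2]
(30, 43, 0, 10) [-66. 333.] t [ 0.001  -0.0002 -0.0006] r [0.1 0.3 0.2]
(35, 46, 0, 10) [-49. 355.] t [ 0.0011 -0.0284 -0.0029] r [-2.9  0.3  0.2]
(40, 49, 0, 10) [-29. 376.] t [ 0.0011 -0.0568 -0.003 ] r [-5.9  0.2  0.2]
(46, 52, 0, 10) [ -5. 398.] t [ 0.0013 -0.0893 -0.0008] r [-8.9  0.2  0.2]
```

step_arm(
  deltas=[
    {"tx":0,"ty":-0.011,"tz":-0.0015,"ax":-1.2,"ay":0,"az":0,"jaw":0.05},
    {"tx":0,"ty":-0.023,"tz":-0.0025,"ax":-2.4,"ay":0,"az":0,"jaw":0.05},
    {"tx":0,"ty":-0.034,"tz":-0.003,"ax":-3.6,"ay":0,"az":0,"jaw":0.05},
    {"tx":0,"ty":-0.046,"tz":-0.003,"ax":-4.8,"ay":0,"az":0,"jaw":0.05},
    {"tx":0,"ty":-0.057,"tz":-0.003,"ax":-6,"ay":0,"az":0,"jaw":0.05},
  ],
)

```text
time_s: 8.5
tcp_pos: [0.5071, -0.1322, 0.376]
orientation: [-2.415, 0.269, -0.1]
ft_force: [-0.8, -1.2, -3.6]
grip_width: 0.584
grip_force: 1.2
```

step_arm(
  deltas=[
    {"tx":0,"ty":-0.011,"tz":-0.0005,"ax":-1,"ay":0,"az":0,"jaw":0.05},
    {"tx":0,"ty":-0.022,"tz":-0.001,"ax":-2,"ay":0,"az":0,"jaw":0.05},
    {"tx":0,"ty":-0.031,"tz":-0.001,"ax":-3,"ay":0,"az":0,"jaw":0.05},
    {"tx":0,"ty":-0.031,"tz":-0.001,"ax":-3,"ay":0,"az":0,"jaw":0.05},
    {"tx":0,"ty":-0.031,"tz":-0.001,"ax":-3,"ay":0,"az":0,"jaw":0.05},
  ],
)

```text
time_s: 9.0
tcp_pos: [0.5124, -0.1103, 0.397]
orientation: [-2.465, 0.273, -0.096]
ft_force: [0.8, 0.4, -0.1]
grip_width: 0.583
grip_force: 0.1
```

```bash
python3 - <<'E'
from h import *
deltas([(45,52,0,10),(45,52,10,10),(43,52,0,10)],50)
a=env.get_image('wrist'); s=env.get_image('scene'); np.save('pics/w5.npy',a,allow_pickle=True); np.save('pics/s5.npy',s,allow_pickle=True)
cv2.imwrite('pics/m5.png',np.hstack([a['pixels'][:, :400],cv2.resize(s['pixels'][60:252,80:280],(400,384))]))
E
```

```text
t 9.0 q [-0.52  0.3   1.66  0.64  1.44  1.1 ] tcp(b,l,z) [-6.9, 0.8, 397.0] tip [99.7, 1.2, 260.7] pitch -52.0 yaw 77.3 y [-0.172 -0.769 -0.616] F [ 0.8  0.4 -0.1]
(45, 52, 0, 10) [ -8. 396.] t [0.0008 0.0021 0.0003] r [-0.   0.2  0.3]
(45, 52, 10, 10) [-15. 388.] t [0.0007 0.012  0.0015] r [-0.   0.2  0.3]
(43, 52, 0, 10) [-14. 390.] t [0.0007 0.0101 0.0014] r [-0.   0.2  0.3]
```

View pics/m5.png

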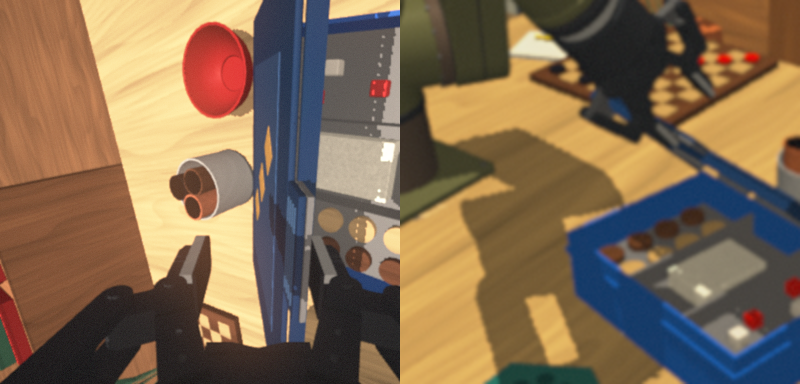

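The lid stands at about 45° on the lower finger. The wrist view shows the tab edge at (303,185) to (310,300), and the upper finger is far from the top. The static force is near zero, so I'll ease down slowly.

step_arm(
  deltas=[
    {"tx":0,"ty":0.0015,"tz":0,"ax":0,"ay":0,"az":0,"jaw":0.05},
    {"tx":0,"ty":0.003,"tz":0,"ax":0,"ay":0,"az":0,"jaw":0.05},
    {"tx":0,"ty":0.0045,"tz":0,"ax":0,"ay":0,"az":0,"jaw":0.05},
    {"tx":0,"ty":0.006,"tz":0,"ax":0,"ay":0,"az":0,"jaw":0.05},
    {"tx":0,"ty":0.008,"tz":0,"ax":0,"ay":0,"az":0,"jaw":0.05},
  ],
)

```text
time_s: 9.6
tcp_pos: [0.5108, -0.1171, 0.3914]
orientation: [-2.465, 0.275, -0.094]
ft_force: [-0.1, 0.4, -0.7]
grip_width: 0.583
grip_force: 0.1
```

```bash
python3 - <<'E'
from h import *
rep()
a=env.get_image('wrist'); s=env.get_image('scene'); np.save('pics/w6.npy',a,allow_pickle=True); np.save('pics/s6.npy',s,allow_pickle=True)
s5=np.load('pics/s5.npy',allow_pickle=True).item()
d=cv2.absdiff(s['pixels'],s5['pixels']).max(2); print('lid region diff (scene)',(d[100:180,180:300]>40).sum(), (d>40).sum())
print(env.get_state()['grip_force'])
w5=np.load('pics/w5.npy',allow_pickle=True).item()
cv2.imwrite('pics/m6.png',np.hstack([w5['pixels'][:, 100:500],a['pixels'][:,100:500]]))
E
```

```text
t 9.6 q [-0.53  0.31  1.66  0.63  1.44  1.09] tcp(b,l,z) [-13.9, 0.8, 391.4] tip [92.6, 1.3, 255.1] pitch -52.0 yaw 77.3 y [-0.174 -0.769 -0.616] F [-0.1  0.4 -0.7]
lid region diff (scene) 1301 3864
0.711629863944836
```

View pics/m6.png

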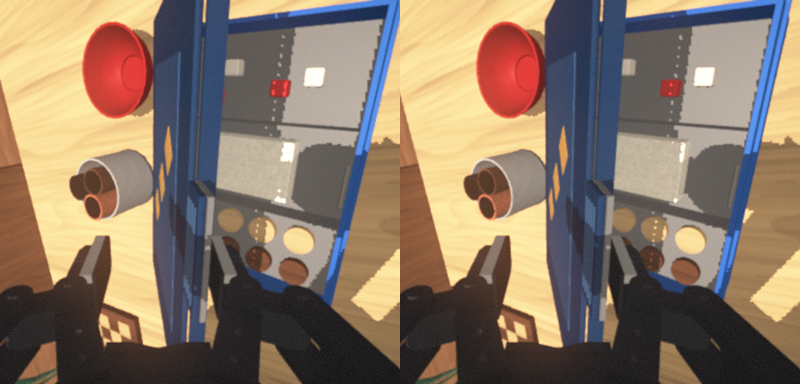

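Against the fingers, the tab edge barely shifted: about (207,185) before and (209,185) after. The lid seems to follow the finger, so I'll ease further and measure it numerically.

step_arm(
  deltas=[
    {"tx":0,"ty":0.002,"tz":0,"ax":0,"ay":0,"az":0,"jaw":0.05},
    {"tx":0,"ty":0.004,"tz":0,"ax":0,"ay":0,"az":0,"jaw":0.05},
    {"tx":0,"ty":0.006,"tz":0,"ax":0,"ay":0,"az":0,"jaw":0.05},
    {"tx":0,"ty":0.008,"tz":0,"ax":0,"ay":0,"az":0,"jaw":0.05},
    {"tx":0,"ty":0.008,"tz":0,"ax":0,"ay":0,"az":0,"jaw":0.05},
  ],
)

```text
time_s: 10.2
tcp_pos: [0.5094, -0.1233, 0.3864]
orientation: [-2.466, 0.275, -0.094]
ft_force: [-0.5, -0.4, -1.3]
grip_width: 0.588
grip_force: 0.6
```

```bash
python3 - <<'E'
from h import *
rep(); print(env.get_state()['grip_force'])
a=env.get_image('wrist'); s=env.get_image('scene'); np.save('pics/w7.npy',a,allow_pickle=True); np.save('pics/s7.npy',s,allow_pickle=True)
L=lambda n:np.load(f'pics/{n}.npy',allow_pickle=True).item()['pixels']
g=lambda x:cv2.cvtColor(x,cv2.COLOR_BGR2GRAY)
pw=np.float32([[303,183],[270,150],[260,185],[258,210],[320,22],[232,75]]).reshape(-1,1,2)
for A,B in(('w5','w6'),('w6','w7')):
    q,st,e=cv2.calcOpticalFlowPyrLK(g(L(A)),g(L(B)),pw,None,winSize=(15,15)); print(A,B,(q-pw)[:,0].round(1).tolist()); pw=q
A,B=g(L('s5')),g(L('s7'))
m=np.zeros_like(A); m[100:200,180:330]=255
p=cv2.goodFeaturesToTrack(A,30,.03,6,mask=m); q,st,e=cv2.calcOpticalFlowPyrLK(A,B,p,None,winSize=(15,15))
for u,v,k in zip(p[:,0],q[:,0],st[:,0]): print(u.tolist(),(v-u).round(1).tolist(),k)
E
```

```text
t 10.2 q [-0.54  0.31  1.66  0.63  1.44  1.07] tcp(b,l,z) [-20.3, 0.8, 386.4] tip [86.2, 1.3, 250.1] pitch -52.0 yaw 77.3 y [-0.174 -0.769 -0.615] F [-0.5 -0.4 -1.3]
0.6433609477244318
w5 w6 [[-0.8999999761581421, -0.10000000149011612], [-5.0, -1.2000000476837158], [-5.699999809265137, -0.10000000149011612], [-6.599999904632568, -0.30000001192092896], [-3.0, -2.5], [-6.599999904632568, -0.6000000238418579]]
w6 w7 [[-0.20000000298023224, 0.20000000298023224], [-4.400000095367432, -1.2999999523162842], [-5.0, -0.20000000298023224], [-6.0, 0.30000001192092896], [-2.5999999046325684, -2.4000000953674316], [-5.400000095367432, -0.5]]
[227.0, 146.0] [-5.099999904632568, 2.700000047683716] 1
[220.0, 123.0] [-9.0, 4.300000190734863] 1
[308.0, 181.0] [-0.20000000298023224, 3.0999999046325684] 1
[207.0, 111.0] [-0.8999999761581421, 0.10000000149011612] 1
[286.0, 130.0] [0.0, 0.0] 1
[202.0, 128.0] [-5.099999904632568, 6.800000190734863] 1
[214.0, 194.0] [-0.20000000298023224, 0.6000000238418579] 1
[238.0, 147.0] [-18.0, 1.5] 1
[214.0, 101.0] [0.4000000059604645, 5.400000095367432] 1
[254.0, 157
[... 216 characters left out ...]
175.0] [-2.9000000953674316, 2.0999999046325684] 1
[267.0, 151.0] [-0.30000001192092896, 7.599999904632568] 1
[274.0, 131.0] [0.0, 0.0] 1
[229.0, 107.0] [-9.800000190734863, 5.900000095367432] 1
[243.0, 100.0] [-12.899999618530273, 6.599999904632568] 1
[207.0, 105.0] [-0.5, 0.800000011920929] 1
[208.0, 189.0] [0.5, 0.5] 1
[301.0, 130.0] [-0.0, 0.0] 1
[193.0, 161.0] [-1.600000023841858, 0.4000000059604645] 1
[201.0, 192.0] [0.0, 0.4000000059604645] 1
[192.0, 181.0] [-0.20000000298023224, 1.0] 1
[209.0, 123.0] [-6.0, 6.199999809265137] 1
[305.0, 146.0] [-0.0, 0.0] 1
[220.0, 132.0] [-5.900000095367432, 5.199999809265137] 1
[270.0, 143.0] [0.0, 0.10000000149011612] 1
[282.0, 146.0] [0.0, -0.0] 1
```

The tab corner stays put in the wrist frame while the finger moves 15 mm, and the lid points in the scene view moved 5 to 8 px. The lid is sinking with the finger, so I'll carry it down on the finger.

```bash
python3 - <<'E'
from h import *
deltas([(41.5,52,0,10),(39,50.5,0,10),(37,49,0,10),(35,48,0,10),(33,47,0,10),(31,46,0,10),(28,44.5,0,10)],50)
E
```

```text
t 10.3 q [-0.54  0.31  1.66  0.63  1.44  1.07] tcp(b,l,z) [-20.2, 0.8, 386.5] tip [86.2, 1.3, 250.1] pitch -52.0 yaw 77.3 y [-0.174 -0.769 -0.615] F [-0.1 -1.  -1.2]
(41.5, 52, 0, 10) [-18. 385.] t [ 0.0008 -0.0008  0.0024] r [0.  0.2 0.2]
(39, 50.5, 0, 10) [-28. 375.] t [0.0008 0.0133 0.0039] r [1.5 0.2 0.2]
(37, 49, 0, 10) [-37. 367.] t [0.0007 0.0254 0.0055] r [3.  0.2 0.2]
(35, 48, 0, 10) [-44. 358.] t [0.0007 0.036  0.0075] r [4.  0.2 0.2]
(33, 47, 0, 10) [-51. 350.] t [0.0006 0.0465 0.0098] r [5.  0.2 0.2]
(31, 46, 0, 10) [-57. 342.] t [0.0006 0.0569 0.0125] r [6.  0.2 0.2]
(28, 44.5, 0, 10) [-67. 328.] t [0.0006 0.0724 0.0171] r [7.5 0.2 0.2]
```

step_arm(
  deltas=[
    {"tx":0,"ty":0.008,"tz":0.002,"ax":1,"ay":0,"az":0,"jaw":0.05},
    {"tx":0,"ty":0.017,"tz":0.004,"ax":2,"ay":0,"az":0,"jaw":0.05},
    {"tx":0,"ty":0.027,"tz":0.006,"ax":3,"ay":0,"az":0,"jaw":0.05},
    {"tx":0,"ty":0.037,"tz":0.0075,"ax":4,"ay":0,"az":0,"jaw":0.05},
    {"tx":0,"ty":0.046,"tz":0.0095,"ax":5,"ay":0,"az":0,"jaw":0.05},
  ],
)

```text
time_s: 10.8
tcp_pos: [0.5025, -0.1535, 0.3498]
orientation: [-2.377, 0.266, -0.104]
ft_force: [-0.1, -0.2, 0.9]
grip_width: 0.582
grip_force: 0.2
```

```bash
python3 - <<'E'
from h import *
deltas([(30,45.5,0,10),(28,44.5,0,10),(26,43.5,0,10),(24,42.5,0,10),(22,41.5,0,10),(20,40.5,0,10)],50); print(env.get_state()['grip_force'])
E
```

```text
t 10.8 q [-0.62  0.38  1.7   0.69  1.45  0.95] tcp(b,l,z) [-51.3, 0.7, 349.8] tip [66.9, 1.3, 223.5] pitch -46.9 yaw 77.3 y [-0.162 -0.712 -0.683] F [-0.1 -0.2  0.9]
(30, 45.5, 0, 10) [-61. 337.] t [0.0006 0.0154 0.0028] r [1.4 0.2 0.2]
(28, 44.5, 0, 10) [-67. 328.] t [0.0006 0.0259 0.0051] r [2.4 0.2 0.2]
(26, 43.5, 0, 10) [-73. 319.] t [0.0006 0.0364 0.0076] r [3.4 0.2 0.2]
(24, 42.5, 0, 10) [-78. 310.] t [0.0006 0.0467 0.0105] r [4.4 0.2 0.2]
(22, 41.5, 0, 10) [-84. 301.] t [0.0005 0.0569 0.0136] r [5.4 0.2 0.1]
(20, 40.5, 0, 10) [-89. 292.] t [0.0005 0.067  0.0171] r [6.4 0.2 0.1]
0.18467166577465832
```

```bash
python3 - <<'E'
from h import *
L=lambda n:np.load(f'pics/{n}.npy',allow_pickle=True).item()['pixels']
import time
a=env.get_image('wrist'); np.save('pics/w8.npy',a,allow_pickle=True); s=env.get_state(); print(s['ft_force'].round(1),s['grip_force'],s['time_s'])
b2=env.get_image('wrist'); s=env.get_state(); print(s['ft_force'].round(1),s['grip_force'],s['time_s'])
b2=env.get_image('wrist'); s=env.get_state(); print(s['ft_force'].round(1),s['grip_force'],s['time_s'])
g=lambda x:cv2.cvtColor(x,cv2.COLOR_BGR2GRAY)
p=np.float32([[270,150],[260,185],[303,183]]).reshape(-1,1,2)
pw=np.float32([[302.0,183]]).reshape(-1,1,2)
cv2.imwrite('pics/m8.png',np.hstack([L('w7')[120:350,150:400],a['pixels'][120:350,150:400],b2['pixels'][120:350,150:400]]))
E
```

```text
[-0.4 -0.4 -1.1] 0.40314422571100295 10.85
[-0.1 -0.4 -3.3] 1.1775555973872542 10.9
[-0.9 -0.4 -2.3] 1.2045507947914302 10.95
```

View pics/m8.png

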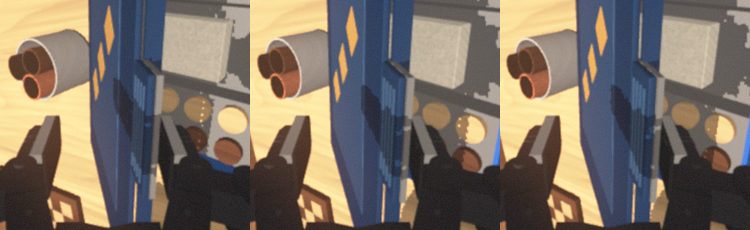

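All three crops show the tab resting on the lower finger at about x=155 in each, with nothing on its top. The static load of 2–3 N confirms the support. I'll descend more slowly.

step_arm(
  deltas=[
    {"tx":0,"ty":0.005,"tz":0.001,"ax":0.6,"ay":0,"az":0,"jaw":0.05},
    {"tx":0,"ty":0.011,"tz":0.002,"ax":1.2,"ay":0,"az":0,"jaw":0.05},
    {"tx":0,"ty":0.018,"tz":0.0035,"ax":1.8,"ay":0,"az":0,"jaw":0.05},
    {"tx":0,"ty":0.024,"tz":0.005,"ax":2.4,"ay":0,"az":0,"jaw":0.05},
    {"tx":0,"ty":0.031,"tz":0.0063,"ax":3,"ay":0,"az":0,"jaw":0.05},
  ],
)

```text
time_s: 11.45
tcp_pos: [0.4987, -0.1708, 0.3248]
orientation: [-2.326, 0.259, -0.11]
ft_force: [-0.3, -0.3, -0.9]
grip_width: 0.587
grip_force: 0.2
```

step_arm(
  deltas=[
    {"tx":0,"ty":0.006,"tz":0.001,"ax":0.6,"ay":0,"az":0,"jaw":0.05},
    {"tx":0,"ty":0.012,"tz":0.0025,"ax":1.2,"ay":0,"az":0,"jaw":0.05},
    {"tx":0,"ty":0.018,"tz":0.004,"ax":1.8,"ay":0,"az":0,"jaw":0.05},
    {"tx":0,"ty":0.024,"tz":0.0055,"ax":2.4,"ay":0,"az":0,"jaw":0.05},
    {"tx":0,"ty":0.03,"tz":0.0075,"ax":3,"ay":0,"az":0,"jaw":0.05},
  ],
)

```text
time_s: 11.95
tcp_pos: [0.4953, -0.186, 0.2979]
orientation: [-2.274, 0.253, -0.116]
ft_force: [0.4, -0.5, -1.1]
grip_width: 0.586
grip_force: 0.4
```

```bash
python3 - <<'E'
from h import *
deltas([(21,41,0,10),(18,39.5,0,10),(15,38,0,10),(12,36.5,0,10),(9,35,0,10)],50); print(env.get_state()['grip_force'])
E
```

```text
t 11.95 q [-0.7   0.48  1.73  0.74  1.45  0.8 ] tcp(b,l,z) [-84.6, 0.4, 297.9] tip [46.1, 1.0, 184.5] pitch -41.0 yaw 77.3 y [-0.144 -0.639 -0.755] F [ 0.4 -0.5 -1.1]
(21, 41, 0, 10) [-86. 296.] t [ 0.0004  0.0022 -0.0001] r [-0.   0.2  0.2]
(18, 39.5, 0, 10) [-93. 282.] t [0.0003 0.0177 0.0039] r [1.5 0.2 0.2]
(15, 38, 0, 10) [-100.  267.] t [0.0003 0.0329 0.0086] r [3.  0.2 0.2]
(12, 36.5, 0, 10) [-105.  253.] t [0.0003 0.0479 0.014 ] r [4.5 0.2 0.2]
(9, 35, 0, 10) [-110.  237.] t [0.0002 0.0626 0.02  ] r [6.  0.2 0.2]
0.3578791755717248
```

step_arm(
  deltas=[
    {"tx":0,"ty":0.006,"tz":0.001,"ax":0.6,"ay":0,"az":0,"jaw":0.05},
    {"tx":0,"ty":0.012,"tz":0.0025,"ax":1.2,"ay":0,"az":0,"jaw":0.05},
    {"tx":0,"ty":0.018,"tz":0.004,"ax":1.8,"ay":0,"az":0,"jaw":0.05},
    {"tx":0,"ty":0.024,"tz":0.0055,"ax":2.4,"ay":0,"az":0,"jaw":0.05},
    {"tx":0,"ty":0.03,"tz":0.0075,"ax":3,"ay":0,"az":0,"jaw":0.05},
  ],
)

```text
time_s: 12.45
tcp_pos: [0.4922, -0.1996, 0.2703]
orientation: [-2.222, 0.247, -0.121]
ft_force: [-0.5, -0.7, -0.2]
grip_width: 0.581
grip_force: 0.4
```

step_arm(
  deltas=[
    {"tx":0,"ty":0.006,"tz":0.0015,"ax":0.6,"ay":0,"az":0,"jaw":0.05},
    {"tx":0,"ty":0.012,"tz":0.0035,"ax":1.2,"ay":0,"az":0,"jaw":0.05},
    {"tx":0,"ty":0.018,"tz":0.0055,"ax":1.8,"ay":0,"az":0,"jaw":0.05},
    {"tx":0,"ty":0.024,"tz":0.0075,"ax":2.4,"ay":0,"az":0,"jaw":0.05},
    {"tx":0,"ty":0.029,"tz":0.0095,"ax":3,"ay":0,"az":0,"jaw":0.05},
  ],
)

```text
time_s: 12.95
tcp_pos: [0.49, -0.2098, 0.2415]
orientation: [-2.17, 0.242, -0.126]
ft_force: [0.3, -0.8, -0.6]
grip_width: 0.586
grip_force: 0.5
```

```bash
python3 - <<'E'
from h import *
deltas([(9,35,0,10),(6,33.5,0,10),(3,32,0,10),(.8,31,0,10),(.8,31,6,10)],50); print(env.get_state()['grip_force'])
E
```

```text
t 12.95 q [-0.75  0.6   1.75  0.79  1.46  0.66] tcp(b,l,z) [-108.9, 0.2, 241.5] tip [32.9, 0.9, 142.4] pitch -35.0 yaw 77.3 y [-0.126 -0.559 -0.82 ] F [ 0.3 -0.8 -0.6]
(9, 35, 0, 10) [-110.  237.] t [0.0002 0.0042 0.001 ] r [-0.   0.2  0.2]
(6, 33.5, 0, 10) [-115.  222.] t [0.0002 0.0191 0.0062] r [1.5 0.2 0.2]
(3, 32, 0, 10) [-118.  207.] t [0.0002 0.0338 0.0121] r [3.  0.2 0.2]
(0.8, 31, 0, 10) [-120.  196.] t [0.0002 0.044  0.0169] r [4.  0.2 0.2]
(0.8, 31, 6, 10) [-120.  190.] t [0.0002 0.049  0.0202] r [4.  0.2 0.2]
0.5287251505069435
```

step_arm(
  deltas=[
    {"tx":0,"ty":0.005,"tz":0.001,"ax":0.5,"ay":0,"az":0,"jaw":0.05},
    {"tx":0,"ty":0.01,"tz":0.003,"ax":1,"ay":0,"az":0,"jaw":0.05},
    {"tx":0,"ty":0.015,"tz":0.005,"ax":1.5,"ay":0,"az":0,"jaw":0.05},
    {"tx":0,"ty":0.02,"tz":0.0065,"ax":2,"ay":0,"az":0,"jaw":0.05},
    {"tx":0,"ty":0.025,"tz":0.0085,"ax":2.5,"ay":0,"az":0,"jaw":0.05},
  ],
)

```text
time_s: 13.45
tcp_pos: [0.4884, -0.2167, 0.2163]
orientation: [-2.127, 0.237, -0.13]
ft_force: [-0.2, -1.3, -0.6]
grip_width: 0.584
grip_force: 0.5
```

step_arm(
  deltas=[
    {"tx":0,"ty":0.0045,"tz":0.002,"ax":0.3,"ay":0,"az":0,"jaw":0.05},
    {"tx":0,"ty":0.009,"tz":0.004,"ax":0.6,"ay":0,"az":0,"jaw":0.05},
    {"tx":0,"ty":0.013,"tz":0.006,"ax":0.9,"ay":0,"az":0,"jaw":0.05},
    {"tx":0,"ty":0.016,"tz":0.0075,"ax":1.2,"ay":0,"az":0,"jaw":0.05},
    {"tx":0,"ty":0.019,"tz":0.009,"ax":1.5,"ay":0,"az":0,"jaw":0.05},
  ],
)

```text
time_s: 13.95
tcp_pos: [0.4878, -0.2193, 0.1956]
orientation: [-2.101, 0.234, -0.133]
ft_force: [-1.1, -1.7, -0.0]
grip_width: 0.583
grip_force: 0.7
```

```bash
python3 - <<'E'
from h import *
deltas([(.8,31,0,10),(.8,31,6,10),(.8,31,6,-30)],50); print(env.get_state()['grip_force'])
E
```

```text
t 13.95 q [-0.78  0.69  1.77  0.82  1.46  0.57] tcp(b,l,z) [-118.7, 0.2, 195.6] tip [29.7, 1.0, 106.5] pitch -31.0 yaw 77.3 y [-0.113 -0.502 -0.857] F [-1.1 -1.7 -0. ]
(0.8, 31, 0, 10) [-120.  196.] t [ 0.0002  0.0007 -0.0015] r [-0.   0.2  0.2]
(0.8, 31, 6, 10) [-120.  190.] t [0.0002 0.0059 0.0015] r [-0.   0.2  0.2]
(0.8, 31, 6, -30) [-160.  196.] t [ 0.     0.021 -0.036] r [-0.   0.2  0.2]
0.6928670173510909
```

step_arm(
  deltas=[
    {"tx":0,"ty":0.0012,"tz":0.0008,"ax":0,"ay":0,"az":0,"jaw":0.05},
    {"tx":0,"ty":0.0025,"tz":0.0015,"ax":0,"ay":0,"az":0,"jaw":0.05},
    {"tx":0,"ty":0.004,"tz":0.0024,"ax":0,"ay":0,"az":0,"jaw":0.05},
    {"tx":0,"ty":0.006,"tz":0.0036,"ax":0,"ay":0,"az":0,"jaw":0.05},
    {"tx":0,"ty":0.008,"tz":0.0048,"ax":0,"ay":0,"az":0,"jaw":0.05},
  ],
)

```text
time_s: 14.45
tcp_pos: [0.4877, -0.219, 0.1865]
orientation: [-2.101, 0.234, -0.132]
ft_force: [-0.7, 0.3, 0.3]
grip_width: 0.582
grip_force: 0.0
```

```bash
python3 - <<'E'
from h import *
deltas([(.8,31,8,10),(.8,31,8,-30),(.8,31,8,-45)],50)
s=env.get_state(); print(s['grip_force'],s['ft_force'])
a=env.get_image('wrist'); np.save('pics/w9.npy',a,allow_pickle=True); t=env.get_image('top'); np.save('pics/t9.npy',t,allow_pickle=True)
E
```

```text
t 14.45 q [-0.78  0.71  1.77  0.82  1.44  0.56] tcp(b,l,z) [-118.4, 0.3, 186.5] tip [29.9, 1.1, 97.5] pitch -31.0 yaw 77.3 y [-0.113 -0.502 -0.857] F [-0.7  0.3  0.3]
(0.8, 31, 8, 10) [-120.  188.] t [ 0.0003  0.     -0.0024] r [-0.   0.3  0.2]
(0.8, 31, 8, -30) [-160.  194.] t [ 0.0001  0.0151 -0.0399] r [-0.   0.3  0.2]
(0.8, 31, 8, -45) [-175.  194.] t [ 0.      0.0226 -0.0529] r [-0.   0.3  0.2]
0.0 [-0.74375066  0.30388737  0.34306495]
```

The finger is free and the lid lies on its catch. I'll retreat, close the fingers, and go above the press point.

step_arm(
  deltas=[
    {"tx":0,"ty":0.0155,"tz":-0.0257,"ax":0,"ay":0,"az":0,"jaw":0.05},
    {"tx":0,"ty":0.031,"tz":-0.0515,"ax":0,"ay":0,"az":0,"jaw":0.05},
    {"tx":0,"ty":-0.0035,"tz":-0.072,"ax":0,"ay":0,"az":0,"jaw":0},
    {"tx":0,"ty":-0.038,"tz":-0.093,"ax":0,"ay":0,"az":0,"jaw":0},
    {"tx":0,"ty":-0.072,"tz":-0.113,"ax":0,"ay":0,"az":0,"jaw":0},
  ],
)

```text
time_s: 15.05
tcp_pos: [0.4744, -0.2779, 0.3073]
orientation: [-2.1, 0.235, -0.131]
ft_force: [0.2, -1.4, -0.7]
grip_width: 0.08
grip_force: 0.0
```

step_arm(
  deltas=[
    {"tx":0,"ty":-0.0145,"tz":0.019,"ax":-8.5,"ay":0,"az":0,"jaw":0},
    {"tx":0,"ty":-0.029,"tz":0.038,"ax":-17,"ay":0,"az":0,"jaw":0},
    {"tx":0,"ty":-0.044,"tz":0.057,"ax":-25.5,"ay":0,"az":0,"jaw":0},
    {"tx":0,"ty":-0.058,"tz":0.075,"ax":-34,"ay":0,"az":0,"jaw":0},
    {"tx":0,"ty":-0.073,"tz":0.094,"ax":-42.5,"ay":0,"az":0,"jaw":0},
  ],
)

```text
time_s: 15.55
tcp_pos: [0.5003, -0.1616, 0.3213]
orientation: [-2.843, 0.318, -0.047]
ft_force: [-0.9, 0.1, -0.8]
grip_width: -0.003
grip_force: 0.0
```

step_arm(
  deltas=[
    {"tx":0,"ty":-0.02,"tz":0.006,"ax":-4,"ay":0,"az":0,"jaw":0},
    {"tx":0,"ty":-0.04,"tz":0.012,"ax":-8,"ay":0,"az":0,"jaw":0},
    {"tx":0,"ty":-0.06,"tz":0.018,"ax":-12,"ay":0,"az":0,"jaw":0},
    {"tx":0,"ty":-0.08,"tz":0.024,"ax":-16.5,"ay":0,"az":0,"jaw":0},
    {"tx":0,"ty":-0.097,"tz":0.029,"ax":-16.5,"ay":0,"az":0,"jaw":0},
  ],
)

```text
time_s: 16.05
tcp_pos: [0.5226, -0.0616, 0.3205]
orientation: [3.121, -0.344, -0.001]
ft_force: [0.4, 0.7, 0.5]
grip_width: -0.001
grip_force: 0.0
```

```bash
python3 - <<'E'
from h import *
rep()
t=env.get_image('wrist'); cv2.imwrite('pics/w10.png',t['pixels'])
t=env.get_image('scene');np.save('pics/s10.npy',t,allow_pickle=True)
d=cv2.absdiff(t['pixels'],np.load('pics/scene0.npy',allow_pickle=True).item()['pixels']).max(2)
for n,(x0,x1,y0,y1) in dict(trivet=(100,195,235,305),tin=(262,310,120,178),bowl=(305,365,160,212),boxfront=(160,250,180,265)).items(): print(n,(d[y0:y1,x0:x1]>40).sum())
E
```

```text
t 16.05 q [-0.2   0.32  1.72 -0.    1.1   1.59] tcp(b,l,z) [42.9, 1.8, 320.5] tip [42.6, 1.8, 147.5] pitch -89.9 yaw -112.4 y [-0.218 -0.976  0.002] F [0.4 0.7 0.5]
trivet 0
tin 0
bowl 0
boxfront 513
```

step_arm(
  deltas=[
    {"tx":0.002,"ty":0,"tz":0.01,"ax":0,"ay":0,"az":0,"jaw":0},
    {"tx":0.002,"ty":0,"tz":0.02,"ax":0,"ay":0,"az":0,"jaw":0},
    {"tx":0.002,"ty":0,"tz":0.03,"ax":0,"ay":0,"az":0,"jaw":0},
    {"tx":0.002,"ty":0,"tz":0.038,"ax":0,"ay":0,"az":0,"jaw":0},
    {"tx":0.002,"ty":0,"tz":0.043,"ax":0,"ay":0,"az":0,"jaw":0},
  ],
)

```text
time_s: 16.65
tcp_pos: [0.5243, -0.0645, 0.2759]
orientation: [-3.122, 0.349, 0.004]
ft_force: [-0.1, 0.1, -1.1]
grip_width: 0.002
grip_force: 0.0
```

step_arm(
  deltas=[
    {"tx":0,"ty":0,"tz":0.001,"ax":0,"ay":0,"az":0,"jaw":0},
    {"tx":0,"ty":0,"tz":0.002,"ax":0,"ay":0,"az":0,"jaw":0},
    {"tx":0,"ty":0,"tz":0.003,"ax":0,"ay":0,"az":0,"jaw":0},
    {"tx":0,"ty":0,"tz":0.004,"ax":0,"ay":0,"az":0,"jaw":0},
    {"tx":0,"ty":0,"tz":0.0045,"ax":0,"ay":0,"az":0,"jaw":0},
  ],
)

```text
time_s: 17.15
tcp_pos: [0.525, -0.0639, 0.2731]
orientation: [3.122, -0.348, 0.001]
ft_force: [-0.7, -0.4, 2.2]
grip_width: 0.007
grip_force: 1.1
```

```bash
python3 -c "from h import *; rep()"
```

```text
t 17.15 q [-0.2   0.38  1.78 -0.    0.98  1.59] tcp(b,l,z) [41.1, -1.0, 273.1] tip [41.1, -1.2, 100.1] pitch -90.0 yaw -15.2 y [-0.22  -0.976  0.   ] F [-0.7 -0.4  2.2]
```

step_arm(
  deltas=[
    {"tx":0,"ty":0,"tz":0.0002,"ax":0,"ay":0,"az":0,"jaw":0},
    {"tx":0,"ty":0,"tz":0.0004,"ax":0,"ay":0,"az":0,"jaw":0},
    {"tx":0,"ty":0,"tz":0.0006,"ax":0,"ay":0,"az":0,"jaw":0},
    {"tx":0,"ty":0,"tz":0.0008,"ax":0,"ay":0,"az":0,"jaw":0},
    {"tx":0,"ty":0,"tz":0.001,"ax":0,"ay":0,"az":0,"jaw":0},
  ],
)

```text
time_s: 17.65
tcp_pos: [0.5249, -0.0639, 0.2727]
orientation: [3.122, -0.348, 0.002]
ft_force: [-2.6, 0.2, 8.5]
grip_width: 0.003
grip_force: 4.4
```

step_arm(
  deltas=[
    {"tx":0,"ty":0,"tz":0.0001,"ax":0,"ay":0,"az":0,"jaw":0},
    {"tx":0,"ty":0,"tz":0.0002,"ax":0,"ay":0,"az":0,"jaw":0},
    {"tx":0,"ty":0,"tz":0.0004,"ax":0,"ay":0,"az":0,"jaw":0},
    {"tx":0,"ty":0,"tz":0.0005,"ax":0,"ay":0,"az":0,"jaw":0},
    {"tx":0,"ty":0,"tz":0.0006,"ax":0,"ay":0,"az":0,"jaw":0},
  ],
)

```text
time_s: 18.15
tcp_pos: [0.5249, -0.0639, 0.2726]
orientation: [3.122, -0.347, 0.002]
ft_force: [-3.1, -0.3, 12.1]
grip_width: 0.005
grip_force: 5.9
```

step_arm(
  deltas=[
    {"tx":0,"ty":0,"tz":0.0001,"ax":0,"ay":0,"az":0,"jaw":0},
    {"tx":0,"ty":0,"tz":0.0002,"ax":0,"ay":0,"az":0,"jaw":0},
    {"tx":0,"ty":0,"tz":0.0003,"ax":0,"ay":0,"az":0,"jaw":0},
    {"tx":0,"ty":0,"tz":0.0004,"ax":0,"ay":0,"az":0,"jaw":0},
    {"tx":0,"ty":0,"tz":0.0004,"ax":0,"ay":0,"az":0,"jaw":0},
  ],
)

```text
time_s: 18.65
tcp_pos: [0.5249, -0.0639, 0.2726]
orientation: [3.122, -0.347, 0.002]
ft_force: [-4.2, 0.8, 14.1]
grip_width: 0.003
grip_force: 6.8
```

step_arm(
  deltas=[
    {"tx":0,"ty":0,"tz":0.0001,"ax":0,"ay":0,"az":0,"jaw":0},
    {"tx":0,"ty":0,"tz":0.0002,"ax":0,"ay":0,"az":0,"jaw":0},
    {"tx":0,"ty":0,"tz":0.0003,"ax":0,"ay":0,"az":0,"jaw":0},
    {"tx":0,"ty":0,"tz":0.0004,"ax":0,"ay":0,"az":0,"jaw":0},
    {"tx":0,"ty":0,"tz":0.0004,"ax":0,"ay":0,"az":0,"jaw":0},
  ],
)

```text
time_s: 19.15
tcp_pos: [0.5248, -0.0639, 0.2725]
orientation: [3.122, -0.347, 0.003]
ft_force: [-2.9, 1.1, 16.4]
grip_width: 0.0
grip_force: 8.0
```

step_arm(
  deltas=[
    {"tx":0,"ty":0,"tz":0.0001,"ax":0,"ay":0,"az":0,"jaw":0},
    {"tx":0,"ty":0,"tz":0.0001,"ax":0,"ay":0,"az":0,"jaw":0},
    {"tx":0,"ty":0,"tz":0.0002,"ax":0,"ay":0,"az":0,"jaw":0},
    {"tx":0,"ty":0,"tz":0.0002,"ax":0,"ay":0,"az":0,"jaw":0},
    {"tx":0,"ty":0,"tz":0.0002,"ax":0,"ay":0,"az":0,"jaw":0},
  ],
)

```text
time_s: 19.65
tcp_pos: [0.5249, -0.0639, 0.2716]
orientation: [3.122, -0.347, 0.002]
ft_force: [-1.9, 0.7, 9.0]
grip_width: 0.002
grip_force: 4.5
```

step_arm(
  deltas=[
    {"tx":0,"ty":0,"tz":0,"ax":0,"ay":0,"az":0,"jaw":0},
    {"tx":0,"ty":0,"tz":0,"ax":0,"ay":0,"az":0,"jaw":0},
    {"tx":0,"ty":0,"tz":0,"ax":0,"ay":0,"az":0,"jaw":0},
    {"tx":0,"ty":0,"tz":0.0002,"ax":0,"ay":0,"az":0,"jaw":0},
    {"tx":0,"ty":0,"tz":0.0002,"ax":0,"ay":0,"az":0,"jaw":0},
  ],
)

```text
time_s: 20.15
tcp_pos: [0.525, -0.0639, 0.2704]
orientation: [3.122, -0.348, 0.001]
ft_force: [-1.5, 0.4, 6.0]
grip_width: 0.004
grip_force: 2.9
```

step_arm(
  deltas=[
    {"tx":0,"ty":0,"tz":0.0001,"ax":0,"ay":0,"az":0,"jaw":0},
    {"tx":0,"ty":0,"tz":0.0002,"ax":0,"ay":0,"az":0,"jaw":0},
    {"tx":0,"ty":0,"tz":0.0003,"ax":0,"ay":0,"az":0,"jaw":0},
    {"tx":0,"ty":0,"tz":0.0004,"ax":0,"ay":0,"az":0,"jaw":0},
    {"tx":0,"ty":0,"tz":0.0005,"ax":0,"ay":0,"az":0,"jaw":0},
  ],
)

```text
time_s: 20.65
tcp_pos: [0.5249, -0.0639, 0.2704]
orientation: [3.122, -0.348, 0.001]
ft_force: [-2.1, -0.5, 10.4]
grip_width: 0.002
grip_force: 5.0
```

```bash
python3 -c "from h import *; rep()"
```

```text
t 20.65 q [-0.2   0.38  1.78 -0.    0.98  1.59] tcp(b,l,z) [41.1, -1.0, 270.4] tip [41.0, -1.2, 97.4] pitch -90.0 yaw -15.8 y [-0.22  -0.976  0.   ] F [-2.1 -0.5 10.4]
```

The fingertip stands at 97.4 mm and no longer yields as the force rises, so the lid is shut. I'll lift off.

step_arm(
  deltas=[
    {"tx":0,"ty":0,"tz":-0.001,"ax":0,"ay":0,"az":0,"jaw":0},
    {"tx":0,"ty":0,"tz":-0.003,"ax":0,"ay":0,"az":0,"jaw":0},
    {"tx":0,"ty":0,"tz":-0.02,"ax":0,"ay":0,"az":0,"jaw":0},
    {"tx":0,"ty":0,"tz":-0.06,"ax":0,"ay":0,"az":0,"jaw":0},
    {"tx":0,"ty":0,"tz":-0.1,"ax":0,"ay":0,"az":0,"jaw":0},
  ],
)

```text
time_s: 21.15
tcp_pos: [0.5244, -0.0638, 0.3693]
orientation: [-3.122, 0.348, 0.006]
ft_force: [-0.3, -0.5, 0.1]
grip_width: -0.001
grip_force: 0.0
```

step_arm(
  deltas=[
    {"tx":0,"ty":0.03,"tz":0,"ax":0,"ay":0,"az":0,"jaw":0},
    {"tx":0,"ty":0.07,"tz":0,"ax":0,"ay":0,"az":0,"jaw":0},
    {"tx":0,"ty":0.11,"tz":0,"ax":0,"ay":0,"az":0,"jaw":0},
    {"tx":0,"ty":0.15,"tz":0,"ax":0,"ay":0,"az":0,"jaw":0},
    {"tx":0,"ty":0.15,"tz":0,"ax":0,"ay":0,"az":0,"jaw":0},
  ],
)

```text
time_s: 21.65
tcp_pos: [0.4911, -0.2143, 0.3692]
orientation: [3.119, -0.354, -0.0]
ft_force: [0.1, 0.6, -0.1]
grip_width: 0.002
grip_force: 0.0
```

```bash
python3 - <<'E'
from h import *
rep()
L=lambda n:np.load(f'pics/{n}.npy',allow_pickle=True).item()['pixels']
g=lambda x:cv2.cvtColor(x,cv2.COLOR_BGR2GRAY)
t=env.get_image('scene')['pixels']; A=g(L('scene0')); B=g(t)
p=np.float32([[247,262],[317,195],[237,197],[232,146],[238,170],[205,215],[180,205],[285,150],[335,185],[147,270]]).reshape(-1,1,2)
q,st,e=cv2.calcOpticalFlowPyrLK(A,B,p,None,winSize=(15,15))
for u,v in zip(p[:,0],q[:,0]): print(u.tolist(),(v-u).round(2).tolist())
E
```

```text
t 21.65 q [-0.49  0.28  1.64 -0.    1.22  1.31] tcp(b,l,z) [-113.0, -1.9, 369.2] tip [-113.4, -1.9, 196.2] pitch -89.9 yaw -99.0 y [-0.224 -0.975  0.002] F [ 0.1  0.6 -0.1]
[247.0, 262.0] [-0.019999999552965164, -0.4399999976158142]
[317.0, 195.0] [0.25999999046325684, -0.10999999940395355]
[237.0, 197.0] [-0.019999999552965164, 0.7200000286102295]
[232.0, 146.0] [-0.05999999865889549, 0.3499999940395355]
[238.0, 170.0] [-0.23999999463558197, 0.23999999463558197]
[205.0, 215.0] [0.6700000166893005, 1.940000057220459]
[180.0, 205.0] [-122.31999969482422, -41.95000076293945]
[285.0, 150.0] [0.2800000011920929, -0.3100000023841858]
[335.0, 185.0] [0.029999999329447746, -0.05999999865889549]
[147.0, 270.0] [-0.7799999713897705, -1.3200000524520874]
```

```bash
python3 -c "
from station import env
print(env.hand_in())"
```

```text
the job is handed in; nothing more can be done
None
```

The hinge no longer holds: from about 45° the lid sank with my support. I let it down on a finger under the tab with nothing touching its top, then pressed the catch shut (highest force read about 16 N); bowl, trivet and tin never touched, job handed in at about 22 s.

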